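Level the rocking glass-topped stand on the lounge table

ROBOT

A 6-joint arm with a two-finger parallel gripper is mounted at the origin on the work surface. World frame = base frame: x ahead of the robot, y to its left, z up, the work surface at z = 0. Lengths are in m, angles in degrees, forces in N, time in s.
With the tool pointing down it reaches from about 0.35 to 0.875 m from the base axis. Payload 4.2 kg.
Tool frame: the origin (TCP) lies between the finger pads; the fingertips stand 25 mm ahead of it and the grasp point (between the pads) lies 6 mm ahead of it (r.tips_ahead is the distance from the TCP to the fingertips, in m); z points along the fingers, y is the direction in which the jaws open and shut (so a half turn about z gives the same grasp; the last joint's range is limited). The gripper opens to 87 mm and grips with 3 to 60 N. Pads are 19 mm wide; open, the fingers measure 117 mm over their backs; the gripper's body (75 mm by 190 mm) begins 51 mm behind the grasp point.
Start: joints at [89.53, 22.042, 0.453, 0, -68.411, -14.817], TCP at [0.165, 0.603, 0.248] pointing down, gripper open.
Joint ranges: [-179.83, 179.83], [-69.29, 118.12], [-61.27, 80.66], [-181.25, 117.63], [-171.15, -9.14], [-177.46, 177.46]. Speed limits (degrees/s): [159.86, 159.86, 180, 180, 180, 180].

INTERFACE

Orientations are given as a 3x3 rotation matrix whose columns are the frame's x, y, z axes.
In Python, from station import r, vision, finish_job gives the robot as it stands.
- The arm moves only by the shell command python3 -m jog 'ROWS'. ROWS is a JSON object of lists of equal length, an entry for each row: "rot": the turn, a rotation vector about the world's x, y, z in degrees, a list of three; "delta_pos": the shift along the world's x, y, z in mm, a list of three; "grip": the opening in per cent of the stroke, from 0 (shut) to 100 (fully open). A call has 1 to 10 rows; each row shifts and turns the commanded pose from where the row before left it; what a row does not reach is not made up. A row lasts 1/12 s, in which the tool goes at most 41.7 mm and 7.16 degrees, less where a joint would pass 70% of its speed; a pose out of reach is approached as far as the arm can. A call with a gripper value outside its range is refused whole. The fingers move at their own pace and stop on an object; the grip force is fixed at half the most. Time passes only in rows, so rows that do not move let the fingers close. It gives the time, the measured TCP pose, the force and the opening at its end, in the units of the state.
- r.sense(): the state, without advancing time (a new reading comes with each control period).
- vision.capture(name): name is "scene" or "top" or "wrist"; returns a dict with "frame" (384x512x3 uint8, red, green, blue), "K" (3x3 intrinsics, pixels), "xyz" and "orientation" of the camera in the world. Camera axes: x right, y up, looking along -z (the intrinsics and any distortion apply to the point x, -y, -z); pixel columns grow to the right and rows downward; lengths in m; the calibration is good to about 2 mm. A picture is of the moment at which its call begins. There is no depth.
- finish_job(): hands the job in, once; it reports no verdict.
The state is a dict: "time_s": time; "joints": joint angles; "joint_velocities": joint speeds; "effort": joint torques, N m; "tcp_pos": TCP position; "ee_rot": TCP orientation; "wrist_force": force on the tool from outside, world axes, zero at the start; "moment": the same for the moment, N m; "gripper_width": opening from 0.0 (shut) to 1.0 (fully open).
Only numpy, scipy, OpenCV 4.12 (cv2) and the standard library are available. Lean on these libraries where they do the work, as an engineer would, in place of code of your own. Each camera call takes 0.05 s, during which the arm holds its last target. There are 200 camera calls.

TASK

The little glass-topped stand on the lounge table rocks because one of its four feet, the one under the red hand knob, hangs clear of its marble coaster. Turn the red knob clockwise until that foot just touches and rests lightly on its coaster, without screwing it down hard or shifting the coaster from under it, then let go of the knob.

Things in the scene. Friction and masses are not known exactly. Their poses are not given: they have to be found in the camera images.
- level_knob (a joint): Angle of the red knob (rad), growing clockwise seen from above, range 0 to 2.2; at 0 its bar points at the stand's middle. Each rad lowers the foot by 10 mm. Starts at 0.25 to 0.65; the foot first touches its coaster at 1.40, then its rubber cushion presses with 25 N per further rad (5 N at 1.60, 12 N at 1.88). Stays where it is left (friction 0.2 N m); the knob neither rises nor sinks.
- level_knob_grip (a point): Grip point on the red knob's vertical axis, 104 mm above the table, 15 mm below the knob's top. Upright grip bar 42 long, 14 wide, 34 mm high on a 42 mm disc; point x along the bar, y across it (pinch along y), z up; turns with the knob. It sits on one of four brass corner lugs, 105 mm from the stand's middle; the other three carry like but black knobs that do not turn, their feet already down.
- foot_pad: Black round rubber pad of the adjustable foot, 38 mm across, 10 mm thick, straight below the red knob; origin at the centre of its underside, z up. Moves straight down as the knob turns clockwise; its cushion gives up to 6 mm at 2.5 N per mm. The stand (130 mm square deck, 76 mm high) is fixed to the table; a loose pine cone 75 mm tall stands in its middle.
- coaster: Loose round white marble coaster under that foot, 72 mm across, 10 mm thick, about 0.15 kg, lying on the table; origin at the centre of its underside (its top is 10 mm higher). The three other feet stand on like coasters that are fixed.
Not all that is in view belongs to the job. Of the things that look like the coaster, the middle-sized one is meant.

How it is judged (in metres and radians):
At the end, for the whole second after the job is handed in: The adjustable foot rests on its marble coaster with a light force, more than 0.3 N and less than 12 N (0 to 27 degrees of knob past first touch), the coaster's centre is within 20 mm of the foot's, and the released knob is still (contact force between foot_pad and coaster between 0.3 and 12 N and horizontal distance between foot_pad and coaster below 0.02 m and velocity of joint level_knob between -0.05 and 0.05 rad/s).
It also fails if it takes over 32 s, if anything falls off the work surface, if the arm or the gripper's body presses on something with over 40 N, if the wrist force passes 120 N, or if a joint passes its speed limit or range.

## Working session

There is one attempt and no reset: what is moved stays moved. The work goes in short steps, Python scripts to look and compute and a shell command to move; the robot and the scene stay as the last step left them, time stands still between calls to the robot, and variables do not carry over. Pictures are saved under pics/ and viewed, about 8 in all and at most 12, crops included, and the job is handed in when it is done.

```bash
mkdir -p pics; cat > h.py <<'E'
from station import r, vision
import numpy as np, cv2, pickle
def cap(n,tag):
    c=vision.capture(n); cv2.imwrite(f'pics/{tag}.png',c['frame'][:,:,::-1]); pickle.dump(c,open(f'{tag}.pkl','wb')); return c
def ray(c,u,v):
    K=np.array(c['K']); d=np.linalg.inv(K)@[u,v,1]; d=np.array([d[0],-d[1],-d[2]])
    return np.array(c['xyz']),np.array(c['orientation'])@d
def onz(c,u,v,z):
    o,d=ray(c,u,v); return o+d*(z-o[2])/d[2]
def red(c):
    h=cv2.cvtColor(c['frame'],cv2.COLOR_RGB2HSV)
    m=(((h[...,0]<8)|(h[...,0]>172))&(h[...,1]>130)&(h[...,2]>60)).astype(np.uint8)
    n,l,s,ce=cv2.connectedComponentsWithStats(m)
    return [(s[i].tolist(),ce[i].round(1).tolist()) for i in range(1,n) if s[i][4]>25],l
E
python3 - <<'E'
from h import *
a=[]
for n in('scene','top'):
    c=cap(n,n+'0'); a.append(c['frame']); print(n,c['K'],c['xyz'],{k:v for k,v in c.items() if k not in('frame','K','xyz')}); print(red(c)[0])
cv2.imwrite('pics/a.png',cv2.resize(np.vstack(a)[:,:,::-1],(512,768))[:,:])
print(r.sense())
E
```

```text
scene [[379.12374671   0.         255.95725186]
 [  0.         379.12374671 193.97124125]
 [  0.           0.           1.        ]] [0.82533576 0.48570083 0.67601834] {'orientation': array([[-0.88388135, -0.33692169,  0.32440334],
       [ 0.46755275, -0.65455158,  0.59410156],
       [ 0.01217301,  0.67679096,  0.7360746 ]])}
[([93, 0, 79, 93, 3085], [141.9, 38.2]), ([221, 194, 21, 28, 48], [230.4, 208.3]), ([261, 236, 23, 31, 416], [272.3, 253.9])]
top [[420.14608699   0.         254.89328596]
 [  0.         420.14608699 189.02024613]
 [  0.           0.           1.        ]] [0.50149683 0.04264259 0.93324246] {'orientation': array([[ 0.01851526,  0.99355805, -0.11180159],
       [-0.99913349,  0.02255523,  0.03497904],
       [ 0.03727542,  0.11105706,  0.99311473]])}
[([197, 157, 74, 74, 954], [233.2, 195.5]), ([171, 169, 23, 23, 311], [182.2, 179.8])]
{'time_s': 0.1, 'joints': array([ 8.95314730e+01,  2.20872569e+01,  3.89286793e-01, -2.48059699e-02,
       -6.84107559e+01, -1.48177148e+01]), 'joint_velocities': array([-0.00089983, -0.07387548,  0.22610778,  0.03265701, -0.02239264,
       -0.1128301 ]), 'effort': array([-2.19048734e-04, -3.91687131e+01,  1.87934089e+01,  4.23193440e+00,
        1.34624619e-02, -7.43099440e-05]), 'tcp_pos': array([0.16461849, 0.60244065, 0.24657223]), 'ee_rot': array([[ 9.64578662e-01, -2.63795054e-01, -4.18076409e-04],
       [-2.63795368e-01, -9.64576806e-01, -1.89423883e-03],
       [ 9.64240292e-05,  1.93742898e-03, -9.99998119e-01]]), 'wrist_force': array([-0.0837203 , -0.27523005,  0.00244123]), 'moment': array([ 0.05445346,  0.01346171, -0.0316432 ]), 'gripper_width': 1.0046984922882427}
```

View pics/top0.png

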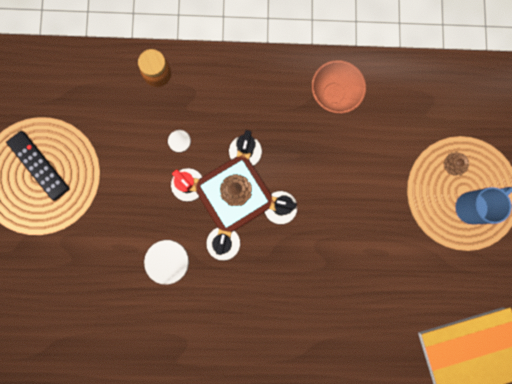

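View pics/scene0.png

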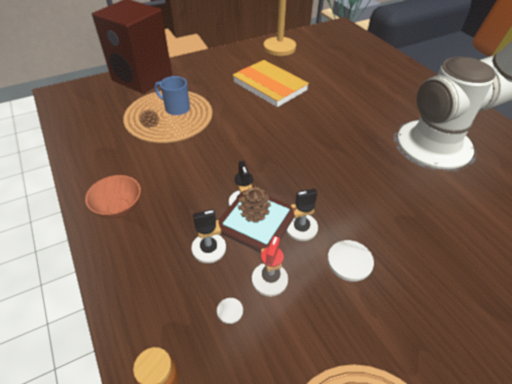

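Look-alikes in the top view are white discs at (179,140), small, (187,185), under the red knob, and (166,262), large. The middle-sized one, under the red knob, fits the description. I'll enlarge to confirm and measure.

```bash
python3 - <<'E'
from h import *
T=pickle.load(open('top0.pkl','rb'));S=pickle.load(open('scene0.pkl','rb'))
x=cv2.resize(T['frame'][120:300,140:310,::-1],None,fx=3,fy=3,interpolation=cv2.INTER_CUBIC)
y=cv2.resize(S['frame'][150:330,195:285+60,::-1],None,fx=2,fy=3,interpolation=cv2.INTER_CUBIC)
y=cv2.resize(S['frame'][190:310,225:315,::-1],(405,540),interpolation=cv2.INTER_CUBIC)
cv2.imwrite('pics/b.png',np.hstack([x,y])[:, :800] if 0 else cv2.resize(np.hstack([x,y]),(800,475)))
for n,c in(('T',T),('S',S)):
    h=cv2.cvtColor(c['frame'],cv2.COLOR_RGB2HSV); m=((h[...,1]<45)&(h[...,2]>150)).astype(np.uint8)
    if n=='T': m[:50]=0
    k,l,s,ce=cv2.connectedComponentsWithStats(m)
    for i in range(1,k):
        if 60<s[i][4]<3000: print(n,s[i],ce[i].round(1),onz(c,*ce[i],.01).round(3))
L=red(T);
l=L[1]; i=l[180,182]; ys,xs=np.nonzero(l==i)
print(onz(T,xs.mean(),ys.mean(),.105), cv2.minAreaRect(np.c_[xs,ys].astype(np.float32)))
# two-view triangulation of red centroid
o1,d1=ray(T,182.2,179.8);o2,d2=ray(S,272.3,253.9)
A=np.c_[d1,-d2];t=np.linalg.lstsq(A,o2-o1,rcond=None)[0];print(o1+d1*t[0],o2+d2*t[1])
h=cv2.cvtColor(T['frame'],cv2.COLOR_RGB2HSV); m=((h[...,0]>80)&(h[...,0]<105)&(h[...,1]>20)&(h[...,2]>150)).astype(np.uint8); m[:, :195]=0;m[:,275:]=0;m[:150]=0
ys,xs=np.nonzero(m); q=cv2.minAreaRect(np.c_[xs,ys].astype(np.float32));print('deck',q,onz(T,*q[0],.076),[onz(T,*p,.076).round(3) for p in cv2.boxPoints(q)])
E
```

```text
T [168 130  23  22 396] [178.8 140.5] [0.71  0.182 0.01 ]
T [229 138   9  21 127] [232.9 148.7] [0.695 0.061 0.01 ]
T [249 139  13  26 181] [255.8 153.4] [0.685 0.009 0.01 ]
T [ 201  160   67   68 1735] [232.6 195. ] [0.591 0.059 0.01 ]
T [180 168  22  11  98] [192.8 172.5] [0.639 0.148 0.01 ]
T [171 179  28  22 224] [183.6 193.9] [0.591 0.167 0.01 ]
T [272 191  24  11 101] [282.8 194.6] [ 0.594 -0.052  0.01 ]
T [265 208  32  16 279] [279.9 216.5] [ 0.546 -0.046  0.01 ]
T [207 228  33  32 456] [223.4 245.7] [0.48  0.076 0.01 ]
T [ 144  240   44   44 1544] [165.8 261.7] [0.444 0.199 0.01 ]
T [419 333  16  51  88] [426.2 357.2] [ 0.25  -0.365  0.01 ]
S [ 436   56   76   74 2135] [474.6  95.5] [-0.284 -0.11   0.01 ]
S [276  86  32  21 161] [291.2  96. ] [ 0.239 -0.37   0.01 ]
S [ 398  120   76   49 2034] [437.9 148.5] [0.016 0.026 0.01 ]
S [229 191  11  14  82] [233.2 197. ] [ 0.584 -0.068  0.01 ]
S [ 223  201   66   43 1118] [257.8 222.3] [0.568 0.026 0.01 ]
S [287 215  31  26 406] [303.7 229.8] [0.489 0.091 0.01 ]
S [191 235  35  28 547] [208.8 249.8] [0.694 0.043 0.01 ]
S [ 328  240   46   41 1463] [350.6 259.8] [0.444 0.201 0.01 ]
S [252 263  36  34 669] [269.  281.9] [0.619 0.168 0.01 ]
S [217 298  26  26 544] [229.7 310.1] [0.713 0.185 0.01 ]
[0.58978995 0.01166657 0.105     ] ((255.5, 191.5), (383.0, 511.0), 90.0)
[0.61148636 0.15936552 0.09220115] [0.61104361 0.15968166 0.09218712]
deck ((233.73390197753906, 193.31761169433594), (49.396183013916016, 49.52721405029297), 58.392494201660156) [0.58816251 0.05564466 0.076     ] [array([0.603, 0.126, 0.076]), array([0.659, 0.041, 0.076]), array([ 0.573, -0.014,  0.076]), array([0.518, 0.07 , 0.076])]
```

View pics/b.png

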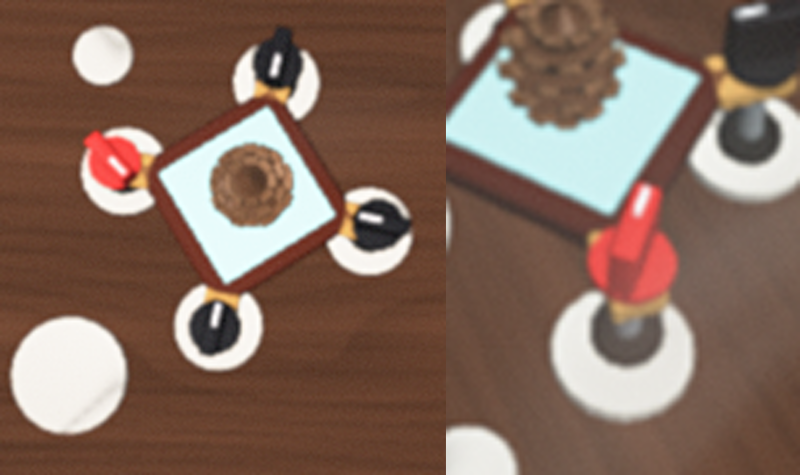

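The crop shows the red knob's foot over its coaster, the 72 mm disc, roughly centred. The small and large discs stand apart. The stand's centre is (0.588,0.056), the knob axis is about (0.610,0.159), and the bar heads roughly 43° in world. I'll move above it and turn the jaws across the bar.

```bash
python3 -m jog '{"delta_pos":[[25,-25,0],[25,-25,0],[25,-25,0],[25,-25,0],[25,-25,0],[25,-25,0],[25,-25,0],[25,-25,0],[25,-25,0]],"rot":[[0,0,-6.8],[0,0,-6.8],[0,0,-6.8],[0,0,-6.8],[0,0,-6.8],[0,0,-6.8],[0,0,-6.8],[0,0,-6.8],[0,0,-6.8]],"grip":[100,100,100,100,100,100,100,100,100]}'
python3 -m jog '{"delta_pos":[[25,-24,0],[25,-24,0],[25,-24,0],[25,-24,0],[25,-24,0],[25,-24,0],[25,-24,0],[25,-24,0],[20,-24,0],[0,0,0]],"rot":[[0,0,-6.8],[0,0,-6.8],[0,0,-6.8],[0,0,-6.8],[0,0,-6.8],[0,0,-6.8],[0,0,-6.8],[0,0,-6.8],[0,0,-6.2],[0,0,0]],"grip":[100,100,100,100,100,100,100,100,100,100]}'
python3 - <<'E'
from h import *
c=cap('wrist','w1'); s=r.sense(); print(s['tcp_pos'],s['ee_rot'].round(3),s['joints'].round(1),s['time_s'],c['xyz'],red(c)[0])
E
```

```text
time_s: 0.85
tcp_pos: [0.3905, 0.3763, 0.2473]
ee_rot: [[0.228, -0.974, -0.0], [-0.974, -0.228, -0.0], [0.0, 0.001, -1.0]]
wrist_force: [0.2, 1.1, 0.0]
gripper_width: 1.003
time_s: 1.68
tcp_pos: [0.6122, 0.1579, 0.2462]
ee_rot: [[-0.738, -0.675, -0.001], [-0.675, 0.738, -0.002], [0.002, -0.0, -1.0]]
wrist_force: [-0.4, 0.3, -0.6]
gripper_width: 0.999
[0.61077684 0.15950826 0.24620788] [[-0.735 -0.678 -0.002]
 [-0.678  0.735 -0.001]
 [ 0.002  0.001 -1.   ]] [ 29.3  22.8   1.4  -0.  -68.7 -76.6] 1.7333 [0.55710565 0.10911595 0.38295894] [([143, 34, 122, 132, 4114], [204.1, 96.3]), ([239, 163, 35, 44, 1047], [256.2, 182.7])]
```

View pics/w1.png

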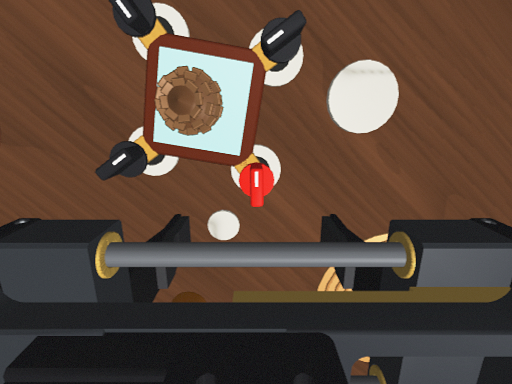

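The wrist view shows the red knob at (256,183) with its bar upright in the image, which is along tool x, so the jaws are already square to it. Now the axis position and angle.

```bash
python3 - <<'E'
from h import *
c=pickle.load(open('w1.pkl','rb'));f=c['frame'].astype(int)
sub=f[155:215,230:285]; m=(sub.min(2)>170); m[:, :18]=0; m[:,38:]=0
ys,xs=np.nonzero(m); print('stripe',xs.min()+230,xs.max()+230,ys.min()+155,ys.max()+155)
_,l=red(c); i=l[195,256]
for v in range(163,208,4):
    u=np.nonzero(l[v]==i)[0]
    if len(u): print(v,u.min(),u.max())
for p in((256,170),(256,188),(256,206)): print(p,onz(c,*p,.119).round(4))
# knob disc widest row ~ its centre, disc top z~.085
print(onz(c,256,181,.085).round(4))
a=onz(c,256,206,.119)-onz(c,256,170,.119); print('bar deg',np.degrees(np.arctan2(a[1],a[0])))
# coaster white in wrist
h=cv2.cvtColor(c['frame'],cv2.COLOR_RGB2HSV); w=((h[...,1]<45)&(h[...,2]>150)).astype(np.uint8)
w[:140]=0;w[200:]=0;w[:,:228]=0;w[:,285:]=0
ys,xs=np.nonzero(w); k=(abs(xs-256)>5); e=cv2.convexHull(np.c_[xs,ys][k].astype(np.float32)); (u,v),R=cv2.minEnclosingCircle(e); print('coaster',u,v,R,onz(c,u,v,.01).round(4))
E
```

```text
stripe 255 267 155 186
163 252 262
167 245 268
171 242 271
175 240 272
179 239 273
183 240 272
187 240 273
191 243 270
195 247 265
199 250 263
203 250 263
(256, 170) [0.5959 0.146  0.119 ]
(256, 188) [0.6099 0.1588 0.119 ]
(256, 206) [0.6244 0.1721 0.119 ]
[0.6105 0.1595 0.085 ]
bar deg 42.46944999226378
coaster 252.0 161.0 31.89053726196289 [0.6061 0.1482 0.01  ]
```

Disc centre is (0.6105,0.1595), right under the TCP. The bar is at 42.5°, so the knob reads about 0.61 rad and needs about 57° more. Descending so that the grasp point is at 110 mm, which keeps the gripper body clear of the cone, then closing.

```bash
python3 -m jog '{"delta_pos":[[0,0,-20],[0,0,-25],[0,0,-25],[0,0,-25],[0,0,-20],[0,0,-15],[0,0,0]],"rot":[[0,0,0],[0,0,0],[0,0,0],[0,0,0],[0,0,0],[0,0,0],[0,0,0]],"grip":[60,60,60,60,60,60,60]}'
python3 -m jog '{"delta_pos":[[0,0,0],[0,0,0],[0,0,0],[0,0,0],[0,0,0],[0,0,0],[0,0,0],[0,0,0]],"rot":[[0,0,0],[0,0,0],[0,0,0],[0,0,0],[0,0,0],[0,0,0],[0,0,0],[0,0,0]],"grip":[0,0,0,0,0,0,0,0]}'
```

```text
time_s: 2.32
tcp_pos: [0.6066, 0.1618, 0.1135]
ee_rot: [[-0.731, -0.682, -0.008], [-0.682, 0.731, -0.003], [0.008, 0.003, -1.0]]
wrist_force: [0.1, -0.0, -1.7]
gripper_width: 0.621
time_s: 2.98
tcp_pos: [0.612, 0.1598, 0.1184]
ee_rot: [[-0.732, -0.682, 0.004], [-0.682, 0.732, -0.002], [-0.002, -0.005, -1.0]]
wrist_force: [6.5, -7.4, -1.3]
gripper_width: 0.158
```

Gripped: 0.158 × 87 mm ≈ 14 mm, the bar's width. Turning clockwise.

```bash
python3 -m jog '{"delta_pos":[[0,0,0],[0,0,0],[0,0,0],[0,0,0],[0,0,0],[0,0,0],[0,0,0],[0,0,0],[0,0,0],[0,0,0]],"rot":[[0,0,-4],[0,0,-5],[0,0,-5],[0,0,-5],[0,0,-5],[0,0,-5],[0,0,-5],[0,0,-5],[0,0,-5],[0,0,-4]],"grip":[0,0,0,0,0,0,0,0,0,0]}'
python3 -m jog '{"delta_pos":[[0,0,0],[0,0,0],[0,0,0],[0,0,0],[0,0,0]],"rot":[[0,0,-4],[0,0,-4],[0,0,-2],[0,0,0],[0,0,0]],"grip":[0,0,0,0,0]}'
```

```text
time_s: 3.82
tcp_pos: [0.6124, 0.1588, 0.1184]
ee_rot: [[-0.996, 0.092, 0.004], [0.092, 0.996, -0.004], [-0.005, -0.003, -1.0]]
wrist_force: [8.2, -11.4, -2.8]
gripper_width: 0.162
time_s: 4.23
tcp_pos: [0.6124, 0.1587, 0.1184]
ee_rot: [[-0.966, 0.26, 0.004], [0.26, 0.966, -0.004], [-0.005, -0.002, -1.0]]
wrist_force: [8.7, -10.3, -1.7]
gripper_width: 0.16
```

Tool x went from 43.0° to -15.1°, about 58°, for an estimated 1.6 rad. Releasing, lifting and looking.

```bash
python3 -m jog '{"delta_pos":[[0,0,0],[0,0,0],[0,0,0],[0,0,0],[0,0,10],[0,0,20],[0,0,30],[0,0,30],[0,0,40],[0,0,0]],"rot":[[0,0,0],[0,0,0],[0,0,0],[0,0,0],[0,0,0],[0,0,0],[0,0,0],[0,0,0],[0,0,0],[0,0,0]],"grip":[60,60,60,60,60,60,60,60,60,60]}'
python3 - <<'E'
from h import *
c=cap('wrist','w2'); s=cap('scene','s2'); x=r.sense(); print(x['tcp_pos'],np.degrees(np.arctan2(x['ee_rot'][1,0],x['ee_rot'][0,0])),red(c)[0],red(s)[0])
a=cv2.resize(c['frame'][100:230,190:320,::-1],(400,400),interpolation=cv2.INTER_CUBIC)
b=cv2.resize(s['frame'][210:310,220:320,::-1],(400,400),interpolation=cv2.INTER_CUBIC)
cv2.imwrite('pics/d.png',np.hstack([a,b]))
E
```

```text
time_s: 5.07
tcp_pos: [0.6135, 0.1632, 0.258]
ee_rot: [[-0.966, 0.258, 0.017], [0.258, 0.966, 0.005], [-0.015, 0.009, -1.0]]
wrist_force: [-0.1, 1.2, 1.8]
gripper_width: 0.6
[0.61043157 0.16271056 0.25094295] 164.94988809377062 [([102, 112, 127, 123, 2712], [171.4, 161.7]), ([494, 150, 7, 6, 36], [497.1, 152.7]), ([233, 157, 34, 44, 984], [249.4, 177.0])] [([93, 0, 78, 93, 3046], [141.7, 38.0]), ([220, 194, 23, 32, 64], [229.0, 210.2]), ([261, 240, 24, 27, 470], [272.4, 253.6])]
```

View pics/d.png

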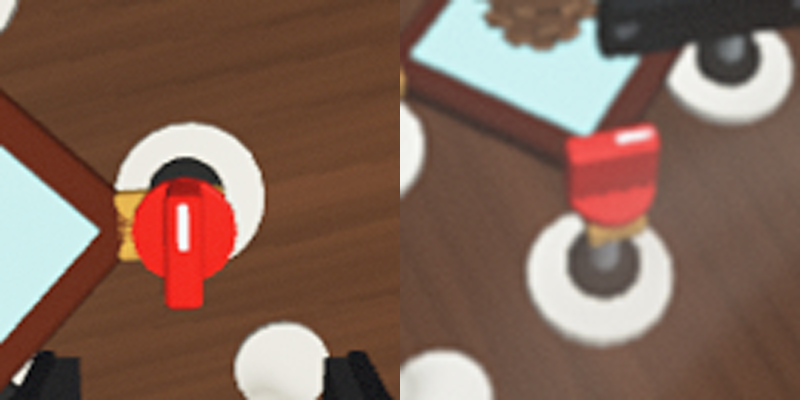

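The picture shows the released knob with its bar upright at crop (183,245) and the inward direction ~92–93° from it, about 1.62 rad. The pad is on the coaster. Now checking coaster centring and the angle in numbers.

```bash
python3 - <<'E'
from h import *
for n in('s2','w2'):
    c=pickle.load(open(n+'.pkl','rb'))
    h=cv2.cvtColor(c['frame'],cv2.COLOR_RGB2HSV); w=((h[...,1]<60)&(h[...,2]>140)).astype(np.uint8)
    k,l,s,ce=cv2.connectedComponentsWithStats(w)
    i=l[290,272] if n=='s2' else l[150,255]
    ys,xs=np.nonzero(l==i); P=np.array([onz(c,u,v,.01)[:2] for u,v in zip(xs,ys)])*1000
    (u,v),R=cv2.minEnclosingCircle(P.astype(np.float32)); print(n,s[i],u,v,R)
c=pickle.load(open('w2.pkl','rb')); _,l=red(c); i=l[177,249]
for v in range(157,201,4):
    u=np.nonzero(l[v]==i)[0]; print(v,u.min(),u.max(),end=' | ')
p=onz(c,249.5,198,.119);q=onz(c,249.5,160,.119);a=q-p;print(np.degrees(np.arctan2(a[1],a[0]))%360)
m=((h[...,0]>80)&(h[...,0]<105)&(h[...,1]>20)&(h[...,2]>150)).astype(np.uint8)
ys,xs=np.nonzero(m);P=np.array([onz(c,u,v,.076)[:2] for u,v in zip(xs,ys)])*1000
q=cv2.minAreaRect(P.astype(np.float32)); print(q); print(r.sense()['wrist_force'])
E
```

```text
s2 [251 263  38  34 680] 614.230224609375 160.89755249023438 38.593345642089844
w2 [227 140  49  43 785] 611.355712890625 160.59259033203125 36.036537170410156
157 0 511 | 161 0 511 | 165 0 511 | 169 0 511 | 173 0 511 | 177 0 511 | 181 0 511 | 185 0 511 | 189 0 511 | 193 0 511 | 197 0 511 | 164.6938944124907
((587.6058959960938, 56.71238708496094), (100.11808776855469, 100.4850845336914), 32.98479461669922)
[-0.6109254   0.39027966  0.20122953]
```

The coaster centre is (611,161) mm and the knob axis (610.5,159.5), under 2 mm apart. The deck diagonal is at 78.0° and the bar at 164.7°, so the knob is at about 1.63 rad, or roughly 5.7 N. Handing in.

```bash
python3 -c "
from station import finish_job; print(finish_job())"
```

```text
the job is handed in; nothing more can be done
None
```

I gripped the red knob's bar, turned it about 58° clockwise, let go, lifted the gripper clear and handed the job in after about 5 s of robot time.

**Knob angle and force:** the wrist camera put the knob at about 1.62–1.63 rad. By the spring rate you gave, that is about 5–6 N on the coaster. I inferred this force from the angle and did not measure it.

**Coaster:** it is within about 2 mm of centred under the foot in the wrist view. The scene view put it about 4 mm off, but its circle fit was slightly oversized. Both are well inside the 20 mm limit.

**Gripper:** the fingers read open, and the wrist force was close to zero after the lift. While gripping, the wrist force reached about 14 N. I did not check the knob's stillness separately after release.

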